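# Sweep broken pot pieces off the foam slab into the catch tray

### The job

Sweep the four broken clay pieces across the white foam slab with your closed fingers and over its side, so that all four drop into the empty black tray beside it. Push them along the slab, do not pick any of them up, and leave the two small pots and the white thermometer standing where they are.

Things in the scene. Friction and masses are not known exactly. Their poses are not given: they have to be found in the camera images.
- slab: white foam slab, fixed, 280 mm (own x) by 260 mm (own y) and 45 mm high; flat rimless top at z = 0.045. Origin at the centre of its underside, on the bench. x points away from the robot, y to the left, turned up to 0.3 rad. The pieces lie on its near and middle part (own x -0.09 to 0.01, y within 0.075); two small pots and a thermometer stand along its far edge (own x about 0.10).
- catch_tray: empty black shallow tray, fixed on the bench along the left or the right (own y) side of the slab, 4 mm from it and parallel to it: 260 mm (x) by 120 mm (y), 18 mm high, walls 4 mm; its rim is 27 mm below the slab top. Origin at the centre of its underside; axes as the slab. A piece pushed over that side of the slab drops into it.
- seedling_tray: black tray of the same outline on the other side of the slab, filled with eight square black pots, 56 mm high, with green sprouts up to about 76 mm. Fixed. Origin at the centre of its underside; same axes as the slab. Not a place for the pieces.
- shard1: broken piece of terracotta flowerpot, flat and irregular, about 30 by 23 mm across and 12 mm thick, about 18 g, loose, lying flat on the slab at the start. Origin in the middle of the piece (6 mm above the slab top while it lies there); z up, yaw arbitrary.
- shard2: broken piece of terracotta flowerpot, flat and irregular, about 28 by 26 mm across and 12 mm thick, about 18 g, loose, lying flat on the slab at the start. Origin in the middle of the piece (6 mm above the slab top while it lies there); z up, yaw arbitrary.
- shard3: broken piece of terracotta flowerpot, flat and irregular, about 31 by 23 mm across and 12 mm thick, about 18 g, loose, lying flat on the slab at the start. Origin in the middle of the piece (6 mm above the slab top while it lies there); z up, yaw arbitrary.
- shard4: broken piece of terracotta flowerpot, flat and irregular, about 30 by 25 mm across and 12 mm thick, about 18 g, loose, lying flat on the slab at the start. Origin in the middle of the piece (6 mm above the slab top while it lies there); z up, yaw arbitrary.
- pot1: small round black pot with two sprouts, 56 mm across the rim, 46 mm high (62 mm with the sprouts), loose, standing along the slab's far edge; leave it. Origin at the centre of its underside.
- pot2: second small round black pot, like pot1, standing along the slab's far edge; leave it. Origin at the centre of its underside.
- meter: small white upright box, a thermometer, 26 by 52 mm and 50 mm high, loose, standing along the slab's far edge; leave it. Origin at the centre of its underside.
Mind the look-alikes: they are no part of the job. What is shaped like the shard1 but green or turquoise is not meant.

How it is judged:
By the outcome, as a careful person would: the job done as asked, in the order asked, and still so for the second after the job is handed in, with the robot touching nothing.
It also fails if it takes over 64 s, if anything falls off the work surface, if the arm or the gripper's body presses on something with over 40 N, if the wrist force passes 120 N, or if a joint passes its speed limit or range.

### The arm

A 6-joint arm with a two-finger parallel gripper is mounted at the origin on the work surface. World frame = base frame: x ahead of the robot, y to its left, z up, the work surface at z = 0. Lengths are in mm, angles in rad, forces in N, time in s.
With the tool pointing down it reaches from about 350 to 975 mm from the base axis. Payload 7.1 kg.
Tool frame: the origin (TCP) lies midway between the tips of the shut fingers; the grasp point (between the pads) lies 19 mm behind it; z points along the fingers, y is the line along which they close (so a half turn about z gives the same grasp; the last joint's range is limited). The gripper opens to 88 mm and grips with 3 to 60 N. Pads are 20 mm wide; open, the fingers measure 115 mm over their backs; the gripper's body (75 mm by 178 mm) begins 61 mm behind the grasp point.
Start: joints at [-1.323, 0.423, 1.63, -0, 1.089, -0.019], TCP at [164.797, -602.865, 222.675] pointing down, gripper open.
Joint ranges: [-3, 3], [-0.9, 2.11], [0.09, 2.58], [-1.31, 4.45], [0.11, 2.69], [-2.54, 2.54]. Speed limits (rad/s): [2.39, 2.39, 3.01, 3.14, 3.14, 3.14].

### API

Orientations are given as a rotation vector (axis times angle).
In Python, from workcell import get_obs, get_image, camera_params, close_job gives the robot as it stands.
- The arm moves only by the shell command python3 -m creep 'ROWS' [OPENING]. ROWS is a JSON object of lists of equal length, an entry for each row: "delta_pos": the shift along the tool's x, y, z in m, a list of three; "twist": the turn, a rotation vector about the tool's x, y, z in degrees, a list of three. A call has 1 to 20 rows; each row shifts and turns the commanded pose from where the row before left it, along the tool's axes as they then stand; what a row does not reach is not made up. A row lasts 1/12 s, in which the tool goes at most 41.7 mm and 7.16 degrees, less where a joint would pass 70% of its speed; a pose out of reach is approached as far as the arm can. A call with a gripper value outside its range is refused whole. OPENING is the opening, from 0 (shut) to 1 (fully open), set as the call begins (- or left out, the last holds). The fingers move at their own pace and stop on an object; the grip force is fixed at half the most. Time passes only in rows, so rows that do not move let the fingers close. It gives the time, the measured TCP pose, the force, the opening and the grip force at its end, in the units of the state.
- get_obs(): the state, without advancing time (a new reading comes with each control period).
- get_image(name): name is "scene" or "top" or "wrist"; returns (picture, depth): 384x512x3 uint8, red, green, blue; 384x512 float32, mm along the optical axis (not along the pixel's ray), 0 where there is no reading.
- camera_params(name): a dict with "camera_matrix" (3x3 intrinsics, pixels), "extrinsics" (4x4, takes a point from camera to world coordinates). Camera axes: x right, y down, z forward; pixel columns grow to the right and rows downward; lengths in mm; the calibration is good to about 2 mm. The wrist camera is an equidistant fisheye: a pixel r from the principal point sees the ray r / f radians off the axis. A picture is of the moment at which its call begins: read the wrist's pose just before it. camera_params takes no time and is no camera call; for the wrist camera it gives the pose at the moment of the call.
- close_job(): hands the job in; it is judged then, once.
The state is a dict: "t": time; "qpos": joint angles; "qvel": joint speeds; "joint_torque": joint torques, N m; "ee_pos": TCP position; "orientation": TCP orientation; "ft_force": force on the tool from outside, world axes, zero at the start; "moment": the same for the moment, N m; "width": finger opening in mm; "grasp_force": force on a finger pad.
Only numpy, scipy, OpenCV 4.12 (cv2) and the standard library are available. Lean on these libraries where they do the work, as an engineer would, in place of code of your own. Each camera call takes 0.05 s, during which the arm holds its last target. There are 200 camera calls.

## Working session

There is one attempt and no reset: what is moved stays moved. The work goes in short steps, Python scripts to look and compute and a shell command to move; the robot and the scene stay as the last step left them, time stands still between calls to the robot, and variables do not carry over. Pictures are saved under pics/ and viewed, at most 10 in all, crops included, and the job is handed in when it is done.

```bash
mkdir -p pics; ls; python3 - <<'E'
from workcell import *
import cv2,numpy as np
o=get_obs();print({k:np.round(v,3).tolist() for k,v in o.items()})
ims=[]
for n in("top","scene"):
    p,d=get_image(n);c=camera_params(n);print(n,np.round(c["camera_matrix"],1).tolist(),np.round(c["extrinsics"],3).tolist())
    np.savez(f"pics/{n}0.npz",p=p,d=d,K=c["camera_matrix"],E=c["extrinsics"])
    cv2.imwrite(f"pics/{n}0.png",p[:,:,::-1])
E
```

```text
pics
{'t': 0.0, 'qpos': [-1.323, 0.424, 1.631, 0.0, 1.089, -0.019], 'qvel': [-0.0, -0.001, 0.001, 0.0, -0.0, -0.0], 'joint_torque': [0.001, -54.463, -27.367, 0.064, 0.023, -0.0], 'ee_pos': [164.67, -602.339, 221.925], 'orientation': [-3.112, -0.418, 0.0], 'ft_force': [-0.4, 0.338, 0.388], 'moment': [-0.033, 0.011, 0.007], 'grasp_force': 0.0, 'width': 87.966}
top [[388.1, 0.0, 264.9], [0.0, 388.1, 192.7], [0.0, 0.0, 1.0]] [[0.01, -0.996, 0.091, 504.799], [-1.0, -0.01, -0.002, 20.415], [0.003, -0.091, -0.996, 730.677], [0.0, 0.0, 0.0, 1.0]]
scene [[457.7, 0.0, 265.0], [0.0, 457.7, 189.4], [0.0, 0.0, 1.0]] [[-0.258, 0.507, -0.822, 1168.351], [0.966, 0.121, -0.228, 208.449], [-0.016, -0.853, -0.521, 448.994], [0.0, 0.0, 0.0, 1.0]]
```

View pics/top0.png

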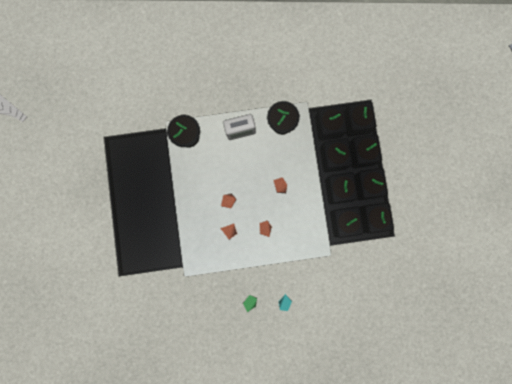

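View pics/scene0.png

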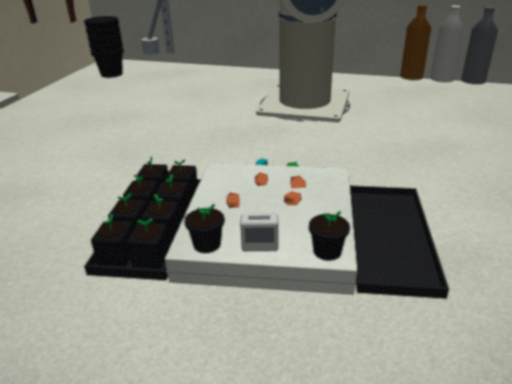

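The top view shows the empty tray on the left (+y) at about (145,200) and terracotta shards at (280,185), (229,200), (229,231) and (265,228). The pots are at (184,131) and (283,117), the meter is at (239,126), and the green and turquoise decoys lie off the slab at (250,303) and (285,303). The scene view confirms this, with the shards at (233,200), (261,179), (298,182) and (292,198).

```bash
cat > h.py <<'E'
import numpy as np,cv2
from workcell import *
def ray(K,E,uv):
    d=E[:3,:3]@np.linalg.inv(K)@np.array([*uv,1.]);return E[:3,3],d
def plane(K,E,uv,z):
    o,d=ray(K,E,uv);return o+d*(z-o[2])/d[2]
def tri(r1,r2):
    A=np.stack([r1[1],-r2[1]],1);s=np.linalg.lstsq(A,r2[0]-r1[0],rcond=None)[0]
    a,b=r1[0]+s[0]*r1[1],r2[0]+s[1]*r2[1];return (a+b)/2,np.linalg.norm(a-b)
def shards(p):
    h=cv2.cvtColor(p,cv2.COLOR_RGB2HSV)
    m=((h[...,0]<14)&(h[...,1]>110)&(h[...,2]>70)).astype(np.uint8)
    n,_,st,ce=cv2.connectedComponentsWithStats(m)
    return [(ce[i],st[i]) for i in range(1,n) if st[i,4]>15]
E
python3 - <<'E'
from h import *
T=np.load("pics/top0.npz");S=np.load("pics/scene0.npz")
t=shards(T['p']);s=shards(S['p'])
s=[x for x in s if x[0][1]>150 and x[0][0]<350 and x[0][0]>180];print(len(t),len(s))
for c,st in t:
    best=min((tri(ray(T['K'],T['E'],c),ray(S['K'],S['E'],q[0])) for q in s),key=lambda r:r[1])
    print(c.round(1),st[4],best[0].round(1),best[1].round(1),plane(T['K'],T['E'],c,55).round(1))
# slab: white & depth-based height map from top
d=T['d'];v,u=np.mgrid[:384,:512];K,E=T['K'],T['E']
P=np.stack([(u-K[0,2])/K[0,0]*d,(v-K[1,2])/K[1,1]*d,d],-1)@E[:3,:3].T+E[:3,3]
h=P[...,2];g=T['p'].min(-1)
print("bench",np.median(h[340:,50:450]).round(1),"slab",np.median(h[240:260,200:310]).round(1))
m=((abs(h-45)<12)&(d>0)&(g>130)).astype(np.uint8)
m=cv2.morphologyEx(m,cv2.MORPH_OPEN,np.ones((5,5)))
cs=cv2.findContours(m,0,1)[0];c=max(cs,key=cv2.contourArea)
w=np.array([plane(K,E,q,45)[:2] for q in c[:,0]],np.float32);r=cv2.minAreaRect(w);print("slab",r,cv2.boxPoints(r).round(0).tolist())
m=((h>75)&(h<130)&(d>0)&(P[...,0]>450)&(u<305)&(u>150)).astype(np.uint8)
n,_,st,ce=cv2.connectedComponentsWithStats(m)
for i in range(1,n):
    if st[i,4]>20: print(st[i],P[_==i].mean(0).round(0),P[_==i].min(0).round(0),P[_==i].max(0).round(0))
m=((g<70)&(u<185)&(u>90)&(abs(h)<25)).astype(np.uint8);c=max(cv2.findContours(m,0,1)[0],key=cv2.contourArea)
w=np.array([plane(K,E,q,18)[:2] for q in c[:,0]],np.float32);r=cv2.minAreaRect(w);print("tray",r,cv2.boxPoints(r).round(0).tolist())
E
```

```text
4 4
[280.2 185. ] 120 [581.4  -8.2  49.4] 0.6 [580.7  -7.7  55. ]
[227.9 200.5] 124 [553.   83.8  49.1] 0.1 [552.6  83.3  55. ]
[265.  228.1] 110 [505.2  18.   49.5] 0.4 [505.2  18.2  55. ]
[229.1 230.6] 112 [500.2  81.   48.8] 0.2 [500.3  80.3  55. ]
bench -0.1 slab 45.1
slab ((577.9639892578125, 51.83830261230469), (279.27777099609375, 259.0337829589844), 8.63025951385498) [[420.0, 159.0], [459.0, -97.0], [735.0, -55.0], [697.0, 201.0]]
[266 101  33  33 846] [692.  -9.  93.] [666. -36.  85.] [720.  18. 111.]
[167 114  33  33 860] [667. 157.  93.] [640. 130.  85.] [696. 185. 110.]
[223 114  32  23 543] [677.  64.  93.] [661.  38.  76.] [696.  91.  99.]
tray ((553.3978271484375, 244.02183532714844), (257.1316223144531, 115.86233520507812), 8.650394439697266) [[418.0, 282.0], [435.0, 167.0], [689.0, 206.0], [672.0, 321.0]]
```

```bash
python3 -m creep '{"delta_pos":[[0,0,0],[0,0,0],[0,0,0],[0,0,0],[0,0,0],[0,0,0],[0,0,0],[0,0,0],[0,0,0],[0,0,0],[0,0,0],[0,0,0],[0,0,0]],"twist":[[0,0,-6.94],[0,0,-6.94],[0,0,-6.94],[0,0,-6.94],[0,0,-6.94],[0,0,-6.94],[0,0,-6.94],[0,0,-6.94],[0,0,-6.94],[0,0,-6.94],[0,0,-6.94],[0,0,-6.94],[0,0,0]]}' 0
cat >> h.py <<'E'
ex=np.array([.9886,.1504]);ey=np.array([-.1504,.9886]);C=np.array([578,52])
def where():
    from scipy.spatial.transform import Rotation as R
    o=get_obs();M=R.from_rotvec(o["orientation"]).as_matrix();r=o["ee_pos"][:2]-C
    print("t",o["t"],"slab x,y,z",(r@ex).round(1),(r@ey).round(1),o["ee_pos"][2].round(1),"toolx deg",np.degrees(np.arctan2(M[1,0],M[0,0])).round(1),"tilt",M[:2,2].round(3),"F",np.round(o["ft_force"],1))
E
python3 -c "from h import *;where()"
```

```text
t: 1.18
ee_pos: [164.7, -602.6, 222.2]
orientation: [-2.044, -2.385, -0.001]
ft_force: [0.0, 0.0, 0.0]
width: 4.4
grasp_force: 0.0
t 1.1833 slab x,y,z -507.0 -584.9 222.2 toolx deg 98.8 tilt [-0.     0.001] F [0. 0. 0.]
```

```bash
python3 -m creep '{"delta_pos":[[0.0294,0.0217,0.006],[0.0294,0.0217,0.006],[0.0294,0.0217,0.006],[0.0294,0.0217,0.006],[0.0294,0.0217,0.006],[0.0294,0.0217,0.006],[0.0294,0.0217,0.006],[0.0294,0.0217,0.006],[0.0294,0.0217,0.006],[0.0294,0.0217,0.006],[0.0294,0.0217,0.006],[0.0294,0.0217,0.006],[0.0294,0.0217,0.006],[0.0294,0.0217,0.006],[0.0294,0.0217,0.006],[0.0294,0.0217,0.006],[0.0294,0.0217,0.006],[0.0294,0.0217,0.006],[0.0294,0.0217,0.006],[0.0294,0.0217,0.006]],"twist":[[0,0,0],[0,0,0],[0,0,0],[0,0,0],[0,0,0],[0,0,0],[0,0,0],[0,0,0],[0,0,0],[0,0,0],[0,0,0],[0,0,0],[0,0,0],[0,0,0],[0,0,0],[0,0,0],[0,0,0],[0,0,0],[0,0,0],[0,0,0]]}' 0
python3 -c "from h import *;where()"
```

```text
t: 2.85
ee_pos: [506.9, 45.1, 102.3]
orientation: [-2.054, -2.377, 0.0]
ft_force: [0.0, -0.2, -0.0]
width: 0.1
grasp_force: 0.0
t 2.85 slab x,y,z -71.4 3.9 102.3 toolx deg 98.3 tilt [-0. -0.] F [ 0.  -0.2 -0. ]
```

```bash
python3 -m creep '{"delta_pos":[[0,0,0],[0,0,0.01],[0,0,0.01],[0,0,0.01],[0,0,0.01],[0,0,0.008],[0,0,0.004],[0,0,0],[0,0,0]],"twist":[[0,0,0],[0,0,0],[0,0,0],[0,0,0],[0,0,0],[0,0,0],[0,0,0],[0,0,0],[0,0,0]]}' 0
python3 - <<'E'
from h import *;where()
p,_=get_image("top");cv2.imwrite("pics/top1.png",cv2.resize(p[90:290,90:400,::-1],None,fx=2.4,fy=2.4))
p,_=get_image("scene");cv2.imwrite("pics/scene1.png",cv2.resize(p[130:310,80:460,::-1],None,fx=2,fy=2))
E
```

```text
t: 3.6
ee_pos: [506.2, 42.8, 50.4]
orientation: [-2.05, -2.38, 0.001]
ft_force: [0.5, -1.3, -0.4]
width: 0.7
grasp_force: 0.0
t 3.6 slab x,y,z -72.4 1.8 50.4 toolx deg 98.5 tilt [-0.001 -0.   ] F [ 0.5 -1.3 -0.4]
```

View pics/scene1.png

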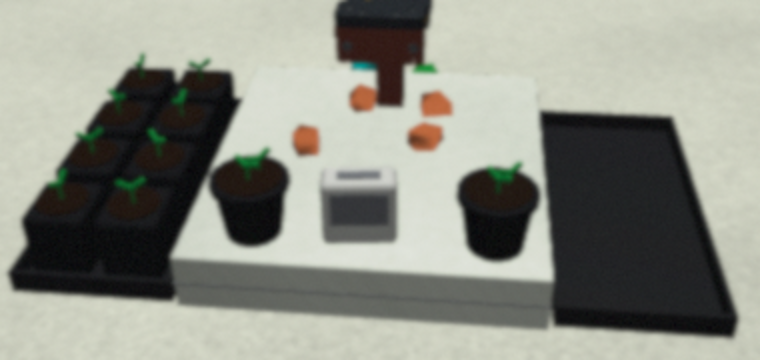

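The fingers are down between C (crop 362,98) and D (435,103), behind D. I'll sweep D now.

```bash
python3 -m creep '{"delta_pos":[[0.004,0,0.0015],[0.008,0,0],[0.009,0,0],[0.009,0,0],[0.009,0,0],[0.009,0,0],[0.009,0,0],[0.009,0,0],[0.009,0,0],[0.009,0,0],[0.009,0,0],[0.009,0,0],[0.009,0,0],[0.009,0,0],[0.009,0,0],[0.009,0,0],[0.009,0,0],[0.005,0,0],[0,0,0],[0,0,0]],"twist":[[0,0,0],[0,0,0],[0,0,0],[0,0,0],[0,0,0],[0,0,0],[0,0,0],[0,0,0],[0,0,0],[0,0,0],[0,0,0],[0,0,0],[0,0,0],[0,0,0],[0,0,0],[0,0,0],[0,0,0],[0,0,0],[0,0,0],[0,0,0]]}' 0
cat >> h.py <<'E'
def locate():
    r={}
    for n in("top","scene"):
        p,_=get_image(n);c=camera_params(n);K,E=c["camera_matrix"],c["extrinsics"];cv2.imwrite(f"pics/{n}_t{get_obs()['t']:.1f}.png",p[:,:,::-1])
        for ce,st in shards(p):
            if n=="scene" and not(150<ce[1]<300 and 90<ce[0]<450):continue
            q=plane(K,E,ce,50)[:2]-C;q2=plane(K,E,ce,10)[:2]-C
            print(n,ce.round(),st[4],"on slab:",(q@ex).round(1),(q@ey).round(1)," in tray:",(q2@ex).round(1),(q2@ey).round(1))
E
python3 -c "from h import *;where();locate()"
```

```text
t: 5.37
ee_pos: [483.6, 193.8, 49.2]
orientation: [2.048, 2.382, -0.0]
ft_force: [0.2, -0.0, 0.3]
width: 0.5
grasp_force: 0.0
t 5.3667 slab x,y,z -72.0 154.3 49.2 toolx deg 98.6 tilt [-0. -0.] F [ 0.2 -0.   0.3]
top [280. 185.] 120 on slab: -5.8 -59.7  in tray: -1.6 -62.0
top [228. 201.] 123 on slab: -20.1 35.1  in tray: -16.7 38.4
top [265. 228.] 110 on slab: -77.1 -22.5  in tray: -77.1 -22.6
scene [261. 179.] 111 on slab: -76.0 -22.7  in tray: -144.5 -31.5
scene [292. 198.] 160 on slab: -18.4 35.1  in tray: -81.1 32.1
scene [233. 200.] 140 on slab: -4.6 -60.2  in tray: -65.9 -72.8
scene [358. 201.] 82 on slab: -20.0 140.6  in tray: -82.9 148.1
```

D is in the tray at slab coordinates (-83,148). C is next.

```bash
python3 -m creep '{"delta_pos":[[0,0,-0.015],[0,0,-0.015],[-0.01,-0.001,0],[-0.02,-0.001,0],[-0.025,-0.001,0],[-0.025,-0.001,0],[-0.025,-0.001,0],[-0.025,0,0],[-0.025,0,0],[-0.025,0,0],[-0.02,0,0],[-0.015,0,0],[-0.006,0,0],[0,0,0],[0,0,0.01],[0,0,0.01],[0,0,0.007],[0,0,0.003],[0,0,0],[0,0,0]],"twist":[[0,0,0],[0,0,0],[0,0,0],[0,0,0],[0,0,0],[0,0,0],[0,0,0],[0,0,0],[0,0,0],[0,0,0],[0,0,0],[0,0,0],[0,0,0],[0,0,0],[0,0,0],[0,0,0],[0,0,0],[0,0,0],[0,0,0],[0,0,0]]}' 0
python3 -c "from h import *;where()"
```

```text
t: 7.13
ee_pos: [511.4, -25.3, 48.7]
orientation: [-2.048, -2.381, 0.001]
ft_force: [-0.7, 0.1, -0.7]
width: 0.7
grasp_force: 0.0
t 7.1333 slab x,y,z -77.5 -66.4 48.7 toolx deg 98.6 tilt [-0.001  0.   ] F [-0.7  0.1 -0.7]
```

Sweep C 218 mm in two calls.

```bash
python3 -m creep '{"delta_pos":[[0.005,0,0],[0.008,0,0],[0.009,0,0],[0.009,0,0],[0.009,0,0],[0.009,0,0],[0.009,0,0],[0.009,0,0],[0.009,0,0],[0.009,0,0],[0.009,0,0],[0.009,0,0],[0.008,0,0],[0.005,0,0],[0,0,0]],"twist":[[0,0,0],[0,0,0],[0,0,0],[0,0,0],[0,0,0],[0,0,0],[0,0,0],[0,0,0],[0,0,0],[0,0,0],[0,0,0],[0,0,0],[0,0,0],[0,0,0],[0,0,0]]}' 0
python3 -c "from h import *;where();locate()"
```

```text
t: 8.38
ee_pos: [494.2, 89.9, 49.2]
orientation: [-2.048, -2.382, -0.0]
ft_force: [-0.4, 0.1, 0.2]
width: 0.5
grasp_force: 0.0
t 8.3833 slab x,y,z -77.1 50.1 49.2 toolx deg 98.6 tilt [-0.  0.] F [-0.4  0.1  0.2]
top [280. 185.] 121 on slab: -5.7 -59.8  in tray: -1.5 -62.1
scene [316. 180.] 117 on slab: -79.6 73.0  in tray: -148.5 73.8
scene [292. 198.] 160 on slab: -18.3 35.1  in tray: -81.0 32.0
scene [233. 200.] 139 on slab: -4.7 -60.1  in tray: -66.0 -72.8
scene [358. 200.] 64 on slab: -23.2 141.1  in tray: -86.4 148.6
```

```bash
python3 -m creep '{"delta_pos":[[0,-0.003,0],[0.005,0,0],[0.008,0,0],[0.009,0,0],[0.009,0,0],[0.009,0,0],[0.009,0,0],[0.009,0,0],[0.009,0,0],[0.009,0,0],[0.009,0,0],[0.009,0,0],[0.006,0,0],[0,0,0],[0,0,0]],"twist":[[0,0,0],[0,0,0],[0,0,0],[0,0,0],[0,0,0],[0,0,0],[0,0,0],[0,0,0],[0,0,0],[0,0,0],[0,0,0],[0,0,0],[0,0,0],[0,0,0],[0,0,0]]}' 0
python3 -c "from h import *;where();locate()"
```

```text
t: 9.73
ee_pos: [476.5, 187.7, 49.2]
orientation: [2.048, 2.382, -0.0]
ft_force: [0.5, -0.4, 1.0]
width: 0.3
grasp_force: 0.0
t 9.7333 slab x,y,z -80.0 149.4 49.2 toolx deg 98.6 tilt [ 0. -0.] F [ 0.5 -0.4  1. ]
top [280. 185.] 120 on slab: -5.8 -59.7  in tray: -1.6 -62.0
top [228. 201.] 123 on slab: -20.1 35.1  in tray: -16.7 38.4
scene [364. 197.] 206 on slab: -30.1 150.4  in tray: -94.0 158.8
scene [292. 198.] 161 on slab: -18.2 35.1  in tray: -80.9 32.0
scene [233. 200.] 140 on slab: -4.6 -60.2  in tray: -65.9 -72.8
```

C has merged with D in the tray. B is next.

```bash
python3 -m creep '{"delta_pos":[[0,0,-0.015],[0,0,-0.015],[-0.01,0.004,0],[-0.02,0.008,0],[-0.02,0.008,0],[-0.02,0.008,0],[-0.02,0.008,0],[-0.02,0.008,0],[-0.02,0.008,0],[-0.012,0.005,0],[-0.009,0.003,0],[0,0,0],[0,0,0],[0,0,0.01],[0,0,0.01],[0,0,0.007],[0,0,0.003],[0,0,0],[0,0,0]],"twist":[[0,0,0],[0,0,0],[0,0,0],[0,0,0],[0,0,0],[0,0,0],[0,0,0],[0,0,0],[0,0,0],[0,0,0],[0,0,0],[0,0,0],[0,0,0],[0,0,0],[0,0,0],[0,0,0],[0,0,0],[0,0,0],[0,0,0]]}' 0
python3 -c "from h import *;where()"
```

```text
t: 11.42
ee_pos: [558.1, 47.3, 48.7]
orientation: [-2.048, -2.381, 0.001]
ft_force: [-0.4, 0.8, 0.8]
width: 0.7
grasp_force: 0.0
t 11.4167 slab x,y,z -20.4 -1.6 48.7 toolx deg 98.6 tilt [-0.001 -0.   ] F [-0.4  0.8  0.8]
```

```bash
python3 -m creep '{"delta_pos":[[0.005,0,0],[0.008,0,0],[0.009,0,0],[0.009,0,0],[0.009,0,0],[0.009,0,0],[0.009,0,0],[0.009,0,0],[0.008,0,0],[0.005,0,0],[0,0,0]],"twist":[[0,0,0],[0,0,0],[0,0,0],[0,0,0],[0,0,0],[0,0,0],[0,0,0],[0,0,0],[0,0,0],[0,0,0],[0,0,0]]}' 0
python3 -c "from h import *;where();locate()"
```

```text
t: 12.33
ee_pos: [546.3, 127.2, 49.1]
orientation: [-2.048, -2.382, -0.0]
ft_force: [-0.3, 0.5, -0.3]
width: 0.2
grasp_force: 0.0
t 12.3333 slab x,y,z -20.0 79.1 49.1 toolx deg 98.6 tilt [-0.  0.] F [-0.3  0.5 -0.3]
top [280. 185.] 120 on slab: -5.8 -59.7  in tray: -1.6 -62.0
scene [333. 197.] 165 on slab: -28.2 100.6  in tray: -91.9 104.1
scene [364. 197.] 201 on slab: -30.5 150.7  in tray: -94.5 159.2
scene [233. 200.] 139 on slab: -4.7 -60.1  in tray: -66.0 -72.8
```

B drifted 10 mm toward -x, so I'll back off and recentre behind it.

```bash
python3 -m creep '{"delta_pos":[[-0.008,0,0],[0,-0.01,0],[0.004,0,0],[0.008,0,0],[0.009,0,0],[0.009,0,0],[0.009,0,0],[0.009,0,0],[0.009,0,0],[0.009,0,0],[0.009,0,0],[0.007,0,0],[0,0,0],[0,0,0]],"twist":[[0,0,0],[0,0,0],[0,0,0],[0,0,0],[0,0,0],[0,0,0],[0,0,0],[0,0,0],[0,0,0],[0,0,0],[0,0,0],[0,0,0],[0,0,0],[0,0,0]]}' 0
python3 -c "from h import *;where();locate()"
```

```text
t: 13.6
ee_pos: [525.4, 198.2, 49.1]
orientation: [2.048, 2.382, -0.0]
ft_force: [-0.2, -0.1, -1.0]
width: 0.3
grasp_force: 0.0
t 13.6 slab x,y,z -30.0 152.4 49.1 toolx deg 98.6 tilt [-0. -0.] F [-0.2 -0.1 -1. ]
top [280. 185.] 120 on slab: -5.8 -59.7  in tray: -1.6 -62.0
top [171. 245.] 36 on slab: -82.5 143.2  in tray: -82.8 152.8
top [171. 254.] 21 on slab: -98.1 144.9  in tray: -99.3 154.6
scene [233. 200.] 139 on slab: -4.7 -60.1  in tray: -66.0 -72.8
scene [374. 196.] 16 on slab: -35.8 167.2  in tray: -100.2 177.3
scene [358. 212.] 127 on slab: 11.9 138.0  in tray: -47.8 145.3
```

B is in the tray. A is last.

```bash
python3 -m creep '{"delta_pos":[[0,0,-0.015],[0,0,-0.015],[-0.01,0.002,0],[-0.02,0.002,0],[-0.027,0.003,0],[-0.027,0.003,0],[-0.027,0.003,0],[-0.027,0.003,0],[-0.027,0.003,0],[-0.027,0.003,0],[-0.025,0.002,0],[-0.018,0,0],[-0.01,0,0],[-0.007,0,0],[0,0,0],[0,0,0]],"twist":[[0,0,0],[0,0,0],[0,0,0],[0,0,0],[0,0,0],[0,0,0],[0,0,0],[0,0,0],[0,0,0],[0,0,0],[0,0,0],[0,0,0],[0,0,0],[0,0,0],[0,0,0],[0,0,0]]}' 0
python3 -m creep '{"delta_pos":[[0,0,0.01],[0,0,0.01],[0,0,0.007],[0,0,0.003],[0,0,0],[0.005,0,0],[0.008,0,0],[0.009,0,0],[0.009,0,0],[0.009,0,0],[0.009,0,0],[0.009,0,0],[0.009,0,0],[0.008,0,0],[0.005,0,0],[0,0,0]],"twist":[[0,0,0],[0,0,0],[0,0,0],[0,0,0],[0,0,0],[0,0,0],[0,0,0],[0,0,0],[0,0,0],[0,0,0],[0,0,0],[0,0,0],[0,0,0],[0,0,0],[0,0,0],[0,0,0]]}' 0
python3 -c "from h import *;where();locate()"
```

```text
t: 15.03
ee_pos: [586.5, -47.7, 78.9]
orientation: [-2.049, -2.38, 0.0]
ft_force: [-1.0, -0.2, -0.5]
width: 0.4
grasp_force: 0.0
t: 16.37
ee_pos: [574.7, 32.4, 49.2]
orientation: [-2.048, -2.382, 0.0]
ft_force: [0.5, 0.1, 1.2]
width: 0.1
grasp_force: 0.0
t 16.3667 slab x,y,z -6.2 -18.9 49.2 toolx deg 98.6 tilt [-0.  0.] F [0.5 0.1 1.2]
scene [362. 203.] 294 on slab: -14.3 146.5  in tray: -76.6 154.6
scene [272. 203.] 156 on slab: -1.5 3.8  in tray: -62.6 -2.4
```

A is at x ≈ -3. I'll shift +3 and keep going.

```bash
python3 -m creep '{"delta_pos":[[-0.004,0.003,0],[0.006,0,0],[0.008,0,0],[0.009,0,0],[0.009,0,0],[0.009,0,0],[0.009,0,0],[0.009,0,0],[0.009,0,0],[0.008,0,0],[0.005,0,0],[0,0,0]],"twist":[[0,0,0],[0,0,0],[0,0,0],[0,0,0],[0,0,0],[0,0,0],[0,0,0],[0,0,0],[0,0,0],[0,0,0],[0,0,0],[0,0,0]]}' 0
python3 -c "from h import *;where();locate()"
```

```text
t: 17.47
ee_pos: [566.2, 109.0, 49.2]
orientation: [-2.048, -2.382, -0.0]
ft_force: [-0.1, -0.1, 1.5]
width: -0.1
grasp_force: 0.0
t 17.4667 slab x,y,z -3.1 58.2 49.2 toolx deg 98.6 tilt [-0.  0.] F [-0.1 -0.1  1.5]
scene [363. 202.] 275 on slab: -15.4 147.0  in tray: -77.8 155.1
scene [321. 205.] 155 on slab: -0.7 81.3  in tray: -61.6 82.8
```

```bash
python3 -m creep '{"delta_pos":[[0.005,0.001,0],[0.008,0,0],[0.009,0,0],[0.009,0,0],[0.009,0,0],[0.009,0,0],[0.009,0,0],[0.009,0,0],[0.009,0,0],[0.009,0,0],[0.006,0,0],[0,0,0],[0,0,-0.02],[0,0,-0.04],[0,0,-0.04],[-0.03,-0.02,-0.03],[-0.03,-0.04,0],[-0.03,-0.04,0],[-0.03,-0.04,0],[0,0,0]],"twist":[[0,0,0],[0,0,0],[0,0,0],[0,0,0],[0,0,0],[0,0,0],[0,0,0],[0,0,0],[0,0,0],[0,0,0],[0,0,0],[0,0,0],[0,0,0],[0,0,0],[0,0,0],[0,0,0],[0,0,0],[0,0,0],[0,0,0],[0,0,0]]}' 0
python3 - <<'E'
from h import *;where();locate()
p,_=get_image("top");cv2.imwrite("pics/fin_top.png",cv2.resize(p[90:290,90:400,::-1],None,fx=2.4,fy=2.4))
p,_=get_image("scene");cv2.imwrite("pics/fin_scene.png",cv2.resize(p[130:310,80:460,::-1],None,fx=2,fy=2))
E
```

```text
t: 19.23
ee_pos: [445.8, 76.2, 175.0]
orientation: [-2.049, -2.376, 0.009]
ft_force: [-0.5, 0.2, -1.4]
width: 0.5
grasp_force: 0.0
t 19.2333 slab x,y,z -127.1 43.8 175.0 toolx deg 98.5 tilt [-0.006 -0.002] F [-0.5  0.2 -1.4]
top [170. 196.] 45 on slab: 2.7 135.2  in tray: 7.4 144.3
top [168. 247.] 71 on slab: -86.1 148.6  in tray: -86.7 158.5
scene [367. 195.] 132 on slab: -37.4 154.9  in tray: -102.0 163.8
scene [358. 222.] 88 on slab: 39.7 137.0  in tray: -17.2 144.1
```

View pics/fin_scene.png

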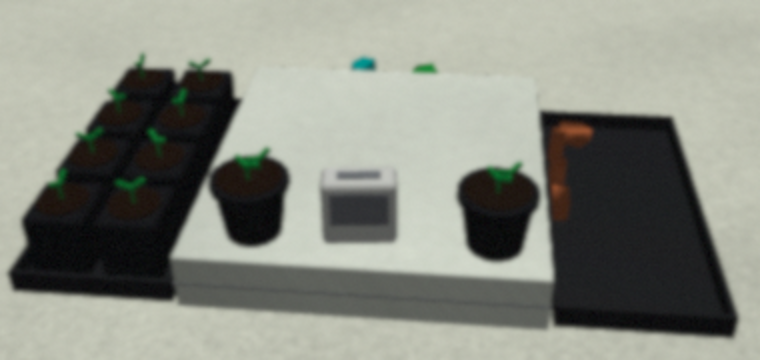

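View pics/fin_top.png

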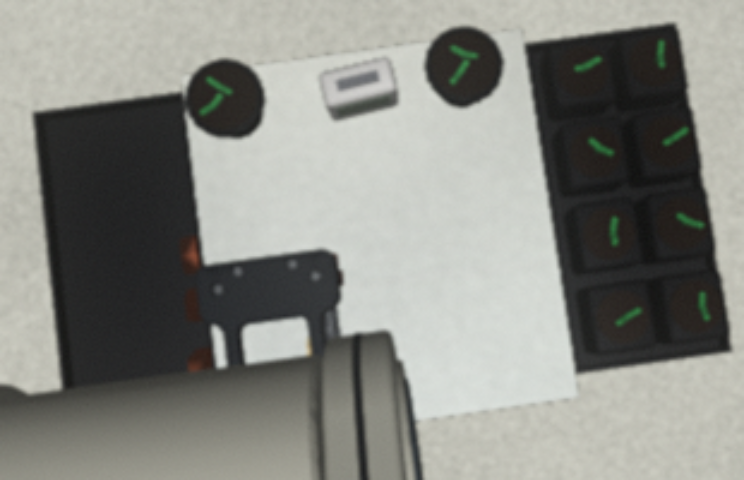

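The slab is clear and the pots and meter haven't moved. All four pieces are by the tray's inner wall (scene crop about (570,130) to (560,205)), and the arm partly hides them. I'll move it away and check how they lie.

```bash
python3 -m creep '{"delta_pos":[[-0.02,0,-0.01],[-0.035,0,-0.01],[-0.035,0,-0.01],[-0.035,0,-0.01],[-0.035,0,0],[-0.035,0,0],[-0.035,0,0],[-0.035,0,0],[-0.035,0,0],[-0.03,0,0],[0,0,0],[0,0,0]],"twist":[[0,0,0],[0,0,0],[0,0,0],[0,0,0],[0,0,0],[0,0,0],[0,0,0],[0,0,0],[0,0,0],[0,0,0],[0,0,0],[0,0,0]]}' 0
python3 - <<'E'
from h import *;where();locate()
p,d=get_image("top");q,_=get_image("scene")
a=cv2.resize(p[170:280,110:200,::-1],None,fx=4.4,fy=4.4);b=cv2.resize(q[175:285,345:435,::-1],None,fx=4.4,fy=4.4)
cv2.imwrite("pics/tray.png",cv2.convertScaleAbs(np.hstack([a,b]),alpha=1.8))
c=camera_params("top");K,E=c["camera_matrix"],c["extrinsics"];v,u=np.mgrid[:384,:512]
P=np.stack([(u-K[0,2])/K[0,0]*d,(v-K[1,2])/K[1,1]*d,d],-1)@E[:3,:3].T+E[:3,3]
h=cv2.cvtColor(p,cv2.COLOR_RGB2HSV);m=(h[...,0]<14)&(h[...,1]>90)&(u<200)&(u>100)&(v>150)&(v<290)
n,l,st,ce=cv2.connectedComponentsWithStats(m.astype(np.uint8))
for i in range(1,n):
    if st[i,4]>8:
        Q=P[l==i];r=Q[:,:2]-C;f=lambda a:np.percentile(a,[5,50,95]).round(0)
        print(st[i],"x",f(r@ex),"y",f(r@ey),"z",f(Q[:,2]))
E
```

```text
t: 20.43
ee_pos: [502.9, -247.4, 215.4]
orientation: [2.051, 2.38, 0.0]
ft_force: [-0.6, -1.0, 0.5]
width: 0.6
grasp_force: 0.0
t 20.4333 slab x,y,z -119.3 -284.7 215.4 toolx deg 98.5 tilt [0. 0.] F [-0.6 -1.   0.5]
top [170. 196.] 37 on slab: 2.9 135.1  in tray: 7.6 144.2
top [171. 245.] 35 on slab: -82.8 143.6  in tray: -83.1 153.2
top [165. 254.] 129 on slab: -97.2 155.0  in tray: -98.4 165.3
scene [366. 195.] 132 on slab: -37.5 154.8  in tray: -102.2 163.7
scene [358. 222.] 83 on slab: 40.0 136.9  in tray: -16.9 144.0
[166 188   8  16  94] x [-6.  6. 18.] y [139. 142. 148.] z [17. 22. 26.]
[168 210   8  13  86] x [-42. -33. -22.] y [139. 142. 148.] z [16. 24. 28.]
[158 235  20  26 266] x [-107.  -93.  -71.] y [142. 155. 173.] z [ 7. 16. 27.]
```

View pics/tray.png

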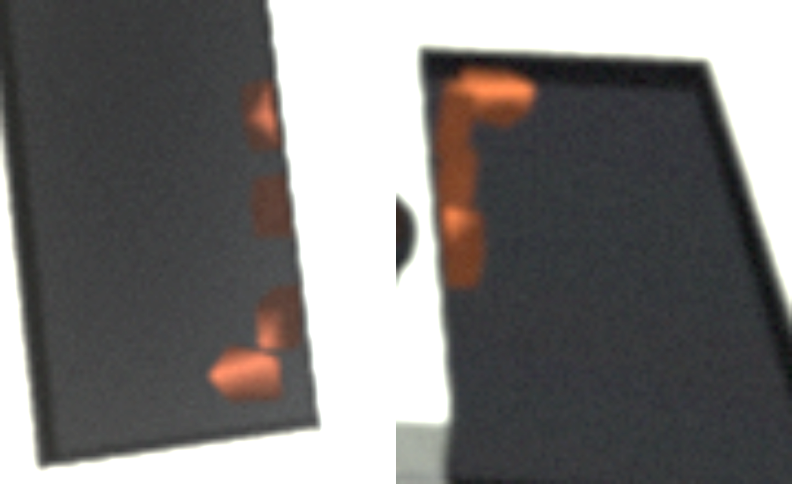

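The crop shows four pieces inside the tray wall. Three stand on edge against it (z up to 28 mm) and one lies flat, all at rest, so I'm handing in.

```bash
python3 -c "
from workcell import *;print(close_job())"
```

```text
the job is handed in; nothing more can be done
None
```

I swept all four terracotta pieces off the slab into the empty black tray, where they came to rest; the two pots and the thermometer still stand in place, and I handed the job in at about 20.5 s, with no verdict returned.

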